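# Fetch the desk things from under the book display riser

## Task

Some small desk things (a rubber stamp, a paste jar, a box of clips, a tape measure: as many as are there) have slid under the wire display riser on the library counter. Flip the riser's light on, fetch each thing with the reacher by squeezing its trigger - do not touch the things with the gripper's fingers - and put them all in the wooden tray with the light still on; then stand the reacher back on its cork mat, upright with both its grip and its jaws over the mat, and only after that flip the light off. Leave the book on the riser and the mug where they are.

Things in the scene. Friction and masses are not known exactly. Their poses are not given: they have to be found in the camera images.
- riser: Steel wire display riser fixed to the counter: open wire top, 110 (x) x 440 (y) mm, underside 85 and top 91 mm high, on four 8 mm legs at its corners. Front (-x, towards the robot) and back are open below. The desk things stand on the counter under it, y -130 to +125 mm. Wires too close for fingers. Origin on the counter under its centre, z up.
- light_switch (a joint): Toggle switch of the riser's light: -0.4 rad = off, the bat leans outward (riser's -y, to its right end as the robot sees it); +0.4 = on, the bat leans inward (riser's +y). Over-centre: pushed past 0 it snaps to the other stop by itself; about 1.5 N at the tip.
- switch_pivot (a point): Pivot of the switch bat, in the middle of the top of a white box (60 x 50 x 30 mm) that sits on the riser's top at its right end; 121 mm above the counter. x, y, z axes as the riser's. The bat is a steel rod 8 mm thick with an 11 mm ball at its end and rises 35 mm from here.
- switch_tip (a point): Tip of the switch bat.
- reacher: Short reacher (pick-up tool), 0.30 kg, 248 mm long, standing on a flat foot (100 x 52 x 14 mm). x runs along the tube to the jaws, y to the trigger side, z up; origin at the foot's underside, under the grip. Tube (radius 7) and cross-head (90 mm wide, x 124 to 138) are centred 28 mm high. Jaw plates: 58 mm long (x 138 to 196), 5 mm thick, 4 to 34 mm high.
- reacher_grip (a point): Where to grip the reacher, fingers closing along its y: midway between a fixed black plate (outer face y = -28.5) and the grey trigger plate (outer face y = +28.5 when free), 60 mm above the foot's underside. Both are 44 mm long in x; their tops are 86 to 88 mm high. Held at 53 to 55 mm across, the trigger's spring keeps it in the gripper with the jaws open.
- reacher_jaws (a point): Middle between the reacher's jaw plates, 170 mm ahead (x) of the grip, 19 mm above the foot's underside. 62 mm between the plates when free; each moves in 1.25 mm per 1 mm of trigger, to 22 mm apart when fully squeezed. As the fingers close evenly, squeezing shifts the whole reacher to its +y by half the trigger's travel.
- trigger (a joint): Travel of the reacher's trigger towards the fixed plate, m: 0 = free (57 mm across the grip, jaws open), 0.016 = fully squeezed (41 mm across, jaws closed). Spring: 9 N at first, 15 N at the end; 25 N at the grip holds a thing well.
- mat: Fixed cork mat, 270 (x) x 130 (y) x 4 mm, on which the reacher stands; origin at the centre of its underside. The reacher's jaws point roughly along the mat's x at the start; its grip is then about 68 mm to -x of the centre.
- tray: Fixed light-wood desk tray, 160 (x) x 260 (y) mm outside, walls 4 mm thick and 22 mm high, floor about 4 mm thick; origin at the centre of its underside. Its x points away from the robot.
- stamp: Rubber stamp: wooden block 36 x 36 x 26 mm with a turned knob, 56 mm high in all, 50 g. Origin at the centre of its underside. May be absent.
- jar: Square brown paste jar 40 x 40 x 30 mm with a metal cap, 41 mm high in all, 60 g. Origin at the centre of its underside. May be absent.
- tape_measure: Grey pocket tape measure, 42 (x) x 30 (y) x 40 mm, rounded, 70 g. Origin at the centre of its underside. May be absent.
- clip_box: Small cardboard box of clips, 46 (x) x 32 (y) x 28 mm, 40 g. Origin at the centre of its underside. May be absent.
- book_top: Thin book lying on the riser's top at its left end, 105 x 55 x 20 mm; not part of the job. Origin at the centre of its underside.
- mug: White mug, 76 mm wide, 90 mm high, between the tray and the far end of the riser; not part of the job. Origin at the centre of its underside.

How it is judged:
By the outcome, as a careful person would: the job done as asked, in the order asked, and still so for the second after the job is handed in, with the robot touching nothing.
Of stamp, jar, clip_box, tape_measure only 3 to 4 are there at a start; the rules pass over those that are not, and their reading is None.
At some moment in a run one of stamp, jar, clip_box, tape_measure may be knocked a few centimetres aside while the robot is not near it.
It also fails if it takes over 210 s, if anything falls off the work surface, if the arm or the gripper's body presses on something with over 40 N, if the wrist force passes 120 N, or if a joint passes its speed limit or range.

## Robot

A 6-joint arm with a two-finger parallel gripper is mounted at the origin on the work surface. World frame = base frame: x ahead of the robot, y to its left, z up, the work surface at z = 0. Lengths are in m, angles in rad, forces in N, time in s.
With the tool pointing down it reaches from about 0.35 to 0.775 m from the base axis. Payload 7.3 kg.
Tool frame: the origin (TCP) lies on the centre line of the jaws, within the pads' length; the fingertips stand 14 mm ahead of it and the grasp point (between the pads) lies 5 mm behind it (env.tip_extent is the distance from the TCP to the fingertips, in m); z points along the fingers, x is the direction in which the jaws open and shut, and the axes are right-handed (so a half turn about z gives the same grasp; the last joint's range is limited). The gripper opens to 92 mm and grips with 3 to 60 N. Pads are 19 mm wide; open, the fingers measure 130 mm over their backs; the gripper's body (75 mm by 190 mm) begins 47 mm behind the grasp point.
Start: joints at [-1.466, 0.342, 1.524, -0, 1.275, -0.146], TCP at [0.13, -0.509, 0.241] pointing down, gripper open.
Joint ranges: [-2.53, 2.53], [-0.77, 2.02], [0.04, 2.7], [-1, 4.14], [0.28, 2.66], [-3.11, 3.11]. Speed limits (rad/s): [2.57, 2.57, 3.14, 3.14, 3.14, 3.14].

## Interface

Orientations are given as a 3x3 rotation matrix whose columns are the frame's x, y, z axes.
In Python, from rig import env, grab_frame, calibration gives the robot as it stands.
- The arm moves only by the shell command python3 -m crank 'ROWS' [FORCE]. ROWS is JSON, a list of rows, each a list of 5 numbers: the gripper command: -1 is shut, 1 is fully open, values between are in proportion, then the shift along the world's x, y, z in mm, then the turn about the world's z in rad. A call has 1 to 20 rows; each row is the pose to reach, as a shift and turn from the pose commanded when the call began; what a row does not reach only later rows make up. A row lasts 1/10 s, in which the tool goes at most 50 mm and 8.59 degrees, less where a joint would pass 70% of its speed; a pose out of reach is approached as far as the arm can. A call with a gripper value outside its range is refused whole. The fingers move at their own pace and stop on an object; FORCE is the grip in N (left out, the last holds). Time passes only in rows, so rows that repeat a pose let the fingers close. It gives the time, the measured TCP pose, the force and the opening at its end, in the units of the state.
- env.get_state(): the state, without advancing time (a new reading comes with each control period).
- grab_frame(name): name is "scene" or "top" or "wrist"; returns (picture, depth): 384x512x3 uint8, blue, green, red; 384x512 float32, m along the optical axis (not along the pixel's ray), 0 where there is no reading.
- calibration(name): a dict with "intrinsics" (3x3 intrinsics, pixels), "R" (3x3) and "t" (3): a world point X has camera coordinates R X + t; the wrist camera has in their place "T_tool_cam" (4x4, takes a point from camera to tool coordinates, whose origin is the TCP and whose axes are the tool frame's). Camera axes: x right, y down, z forward; pixel columns grow to the right and rows downward; lengths in m; the calibration is good to about 2 mm. A picture is of the moment at which its call begins: read the wrist's pose just before it. calibration takes no time and is no camera call.
- env.hand_in(): hands the job in, once; it reports no verdict.
The state is a dict: "time_s": time; "joint_positions": joint angles; "qd": joint speeds; "tau": joint torques, N m; "tool_pos": TCP position; "ee_rot": TCP orientation; "force": force on the tool from outside, world axes, zero at the start; "ft_torque": the same for the moment, N m; "gripper_width": finger opening in m.
Only numpy, scipy, OpenCV 4.12 (cv2) and the standard library are available. Lean on these libraries where they do the work, as an engineer would, in place of code of your own. Each camera call takes 0.05 s, during which the arm holds its last target.

## Working session

There is one attempt and no reset: what is moved stays moved. The work goes in short steps, Python scripts to look and compute and a shell command to move; the robot and the scene stay as the last step left them, time stands still between calls to the robot, and variables do not carry over. Pictures are saved under pics/ and viewed, and the job is handed in when it is done.

```bash
ls; mkdir -p pics
python3 - <<'E'
from rig import env, grab_frame, calibration
import cv2, numpy as np
for n in ("scene","top","wrist"):
    p,d=grab_frame(n); cv2.imwrite(f"pics/{n}0.png",p); np.save(f"pics/{n}0.npy",d)
    c=calibration(n); print(n,{k:np.round(v,3).tolist() for k,v in c.items()})
s=env.get_state(); print(s, env.tip_extent)
E
```

```text
pics
scene {'intrinsics': [[389.76, 0.0, 260.368], [0.0, 389.76, 188.872], [0.0, 0.0, 1.0]], 'R': [[-0.239, 0.971, -0.014], [0.787, 0.185, -0.589], [-0.569, -0.152, -0.808]], 't': [0.132, -0.341, 1.343]}
top {'intrinsics': [[349.375, 0.0, 255.272], [0.0, 349.375, 191.984], [0.0, 0.0, 1.0]], 'R': [[-0.02, -1.0, -0.001], [-0.99, 0.02, -0.141], [0.141, -0.002, -0.99]], 't': [0.015, 0.554, 0.953]}
wrist {'intrinsics': [[276.159, 0.0, 257.195], [0.0, 276.159, 189.199], [0.0, 0.0, 1.0]], 'T_tool_cam': [[1.0, 0.001, -0.0, 0.001], [-0.001, 0.963, 0.268, -0.073], [0.0, -0.268, 0.963, -0.144], [0.0, 0.0, 0.0, 1.0]]}
{'time_s': 0.15, 'joint_positions': array([-1.46598275e+00,  3.42579314e-01,  1.52474918e+00, -3.08781324e-06,
        1.27539734e+00, -1.46018395e-01]), 'qd': array([ 0.00072548, -0.0041646 , -0.00201576,  0.00049213, -0.00045676,
       -0.0010085 ]), 'tau': array([ 6.36673049e-04, -4.31469977e+01, -2.44354320e+01,  7.17072166e-02,
        5.37694443e-02, -8.44617193e-05]), 'tool_pos': array([ 0.13029338, -0.50829993,  0.24021286]), 'ee_rot': array([[ 2.48210785e-01, -9.68706040e-01, -1.21493144e-04],
       [-9.68705398e-01, -2.48210762e-01,  1.12665205e-03],
       [-1.12155056e-03, -1.61956127e-04, -9.99999358e-01]]), 'force': array([0.7368514 , 0.12077203, 0.18116602]), 'ft_torque': array([-0.00721256,  0.0381131 ,  0.00035769]), 'gripper_width': 0.09190020022809153} 0.014
```

View pics/scene0.png

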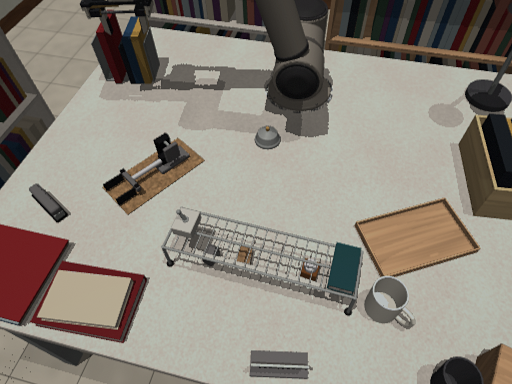

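View pics/top0.png

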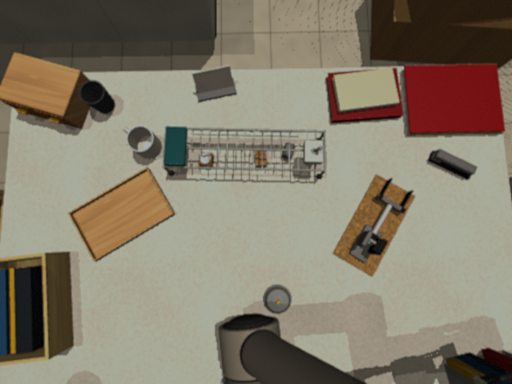

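View pics/wrist0.png

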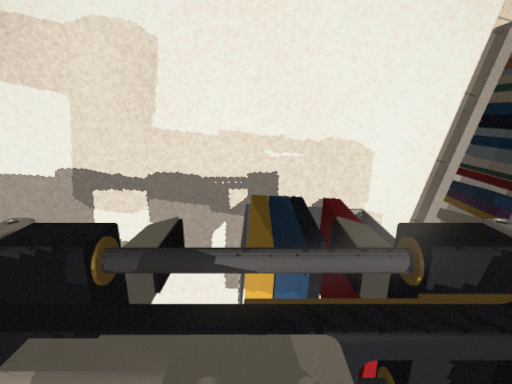

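```bash
cat > h.py <<'E'
import numpy as np, cv2
from rig import env, grab_frame, calibration
def campose(n,st=None):
    c=calibration(n)
    K=np.array(c["intrinsics"])
    if "R" in c:
        R=np.array(c["R"]);t=np.array(c["t"])
        return K,R.T,-R.T@t
    st=st or env.get_state()
    T=np.array(c["T_tool_cam"]); Rw=np.array(st["ee_rot"])
    return K,Rw@T[:3,:3],Rw@T[:3,3]+np.array(st["tool_pos"])
def ray(cp,uv,z):
    K,R,o=cp
    d=R@np.linalg.inv(K)@np.array([uv[0],uv[1],1.0])
    return o+d*(z-o[2])/d[2]
def dep(cp,D,uv):
    K,R,o=cp
    u,v=int(round(uv[0])),int(round(uv[1]))
    return o+R@np.linalg.inv(K)@np.array([uv[0],uv[1],1.0])*D[v,u]
def cloud(cp,D):
    K,R,o=cp
    v,u=np.mgrid[:D.shape[0],:D.shape[1]]
    P=np.stack([u,v,np.ones_like(u)],-1)@np.linalg.inv(K).T*D[...,None]
    return P@R.T+o
def proj(cp,X):
    K,R,o=cp
    p=K@(R.T@(np.array(X)-o)); return p[:2]/p[2]
E
python3 - <<'E'
import cv2
a=cv2.imread('pics/top0.png'); 
cv2.imwrite('pics/t1.png',cv2.resize(a[115:195,150:340],None,fx=4,fy=4,interpolation=cv2.INTER_CUBIC))
cv2.imwrite('pics/t2.png',cv2.resize(a[165:285,320:430],None,fx=5,fy=5,interpolation=cv2.INTER_CUBIC))
a=cv2.imread('pics/scene0.png'); 
cv2.imwrite('pics/s1.png',cv2.resize(a[200:320,155:365],None,fx=3.8,fy=3.8,interpolation=cv2.INTER_CUBIC))
E
```

```text
(no output)
```

View pics/t1.png

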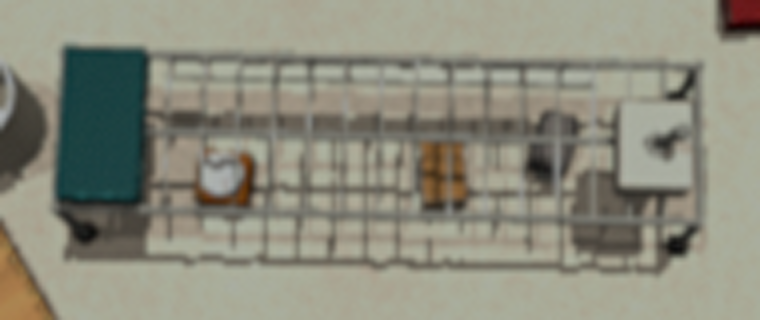

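View pics/t2.png

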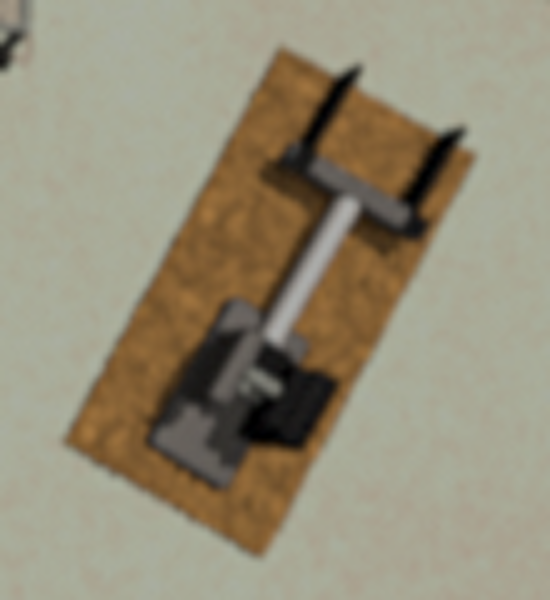

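View pics/s1.png

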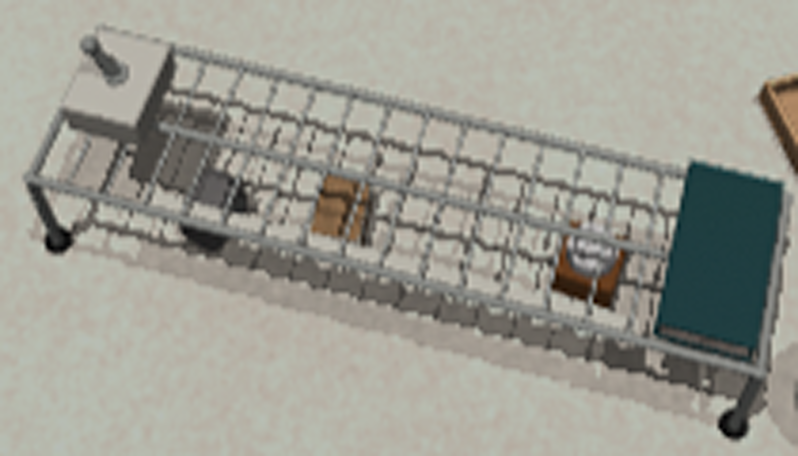

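```bash
cat > m0.py <<'E'
from h import *
n="top"; I=cv2.imread('pics/top0.png'); D=np.load('pics/top0.npy')
cp=campose(n); C=cloud(cp,D)
h=cv2.cvtColor(I,cv2.COLOR_BGR2HSV)
Z=C[...,2]
def show(name,m):
    v,u=np.nonzero(m); P=C[m]
    print(name,len(P),'px',u.mean().round(1),v.mean().round(1),'mean',P.mean(0).round(4),'min',P.min(0).round(4),'max',P.max(0).round(4))
# riser top by height 0.08..0.1
reg=np.zeros(Z.shape,bool); reg[115:195,150:340]=1
m=reg&(Z>.083)&(Z<.1); show('wires',m)
r=cv2.minAreaRect(C[m][:,:2].astype(np.float32)); print(r, cv2.boxPoints(r).round(4).tolist())
m=reg&(Z>.112)&(Z<.128); show('boxtop',m); r=cv2.minAreaRect(C[m][:,:2].astype(np.float32)); print(r)
m=reg&(Z>.104)&(Z<.116)&(h[...,1]>100); show('book',m); print(cv2.minAreaRect(C[m][:,:2].astype(np.float32)))
m=reg&(Z>.132); show('bat',m)
m=reg&(Z>.012)&(Z<.075); 
k,l,s,c=cv2.connectedComponentsWithStats(m.astype(np.uint8),connectivity=8)
for i in range(1,k):
    if s[i,4]>8: show('obj',l==i); print('   med z',np.percentile(C[l==i][:,2],[10,50,90]).round(4))
E
python3 m0.py
python3 - <<'E'
from h import *
cp=campose('top')
# mat corners full-res px from zoom t2 (x/5+320,y/5+165)
def z2(p): return (p[0]/5+320-0.4,p[1]/5+165-0.4)
for p in [(282,45),(475,155),(262,558),(65,440)]: print('mat',ray(cp,z2(p),.004).round(4))
I=cv2.imread('pics/top0.png');h=cv2.cvtColor(I,cv2.COLOR_BGR2HSV)
m=cv2.inRange(h,(5,80,60),(25,255,255)); 
cs,_=cv2.findContours(m,cv2.RETR_EXTERNAL,cv2.CHAIN_APPROX_NONE)
for c in cs:
    if cv2.contourArea(c)>300: print(cv2.contourArea(c),[ (q.round(1).tolist(),ray(cp,q,.022).round(4).tolist(),ray(cp,q,.004).round(4).tolist()) for q in cv2.boxPoints(cv2.minAreaRect(c))])
E
```

```text
wires 1748 px 246.8 147.4 mean [0.6716 0.0244 0.0891] min [ 0.6016 -0.1931  0.083 ] max [0.7372 0.2917 0.0998]
((0.6701282262802124, 0.05034723877906799), (0.4869688153266907, 0.11646273732185364), 87.4957504272461) [[0.6013000011444092, -0.19040000438690186], [0.7177000045776367, -0.19539999961853027], [0.7389000058174133, 0.29109999537467957], [0.6226000189781189, 0.296099990606308]]
boxtop 580 px 270.4 149.0 mean [ 0.6576 -0.0379  0.1181] min [ 0.6205 -0.1793  0.112 ] max [0.7282 0.2454 0.1278]
((0.6732460260391235, 0.032829031348228455), (0.4244886338710785, 0.10252560675144196), 88.80970764160156)
book 715 px 175.1 145.9 mean [0.6734 0.2163 0.1107] min [0.6237 0.1895 0.1041] max [0.7245 0.2442 0.1152]
((0.6743762493133545, 0.21655629575252533), (0.053433459252119064, 0.10013332217931747), 86.89535522460938)
bat 80 px 266.3 149.0 mean [ 0.491  -0.0491  0.7371] min [ 0.4143 -0.1702  0.1329] max [0.6547 0.0052 1.0219]
obj 47 px 335.7 117.7 mean [ 0.774  -0.2398  0.0253] min [ 0.7669 -0.2511  0.0121] max [ 0.7877 -0.2307  0.0316]
   med z [0.0164 0.0276 0.0301]
obj 149 px 155.3 146.
[... 2754 characters left out ...]
 261.5], [0.3685, 0.4617, 0.022], [0.3677, 0.4699, 0.004])]
3571.5 [([-4.900000095367432, 100.30000305175781], [0.8509, 0.78, 0.022], [0.8588, 0.7939, 0.004]), ([9.699999809265137, 49.20000076293945], [1.0151, 0.7491, 0.022], [1.0259, 0.7625, 0.004]), ([81.5999984741211, 69.80000305175781], [0.9432, 0.5245, 0.022], [0.9527, 0.5338, 0.004]), ([67.0, 120.9000015258789], [0.782, 0.5599, 0.022], [0.7887, 0.5699, 0.004])]
301.5 [([393.0, 0.0], [1.1557, -0.4403, 0.022], [1.169, -0.4483, 0.004]), ([410.0, 0.0], [1.1546, -0.4936, 0.022], [1.1679, -0.5026, 0.004]), ([410.0, 21.0], [1.0832, -0.4877, 0.022], [1.0952, -0.4965, 0.004]), ([393.0, 21.0], [1.0843, -0.4349, 0.022], [1.0964, -0.4428, 0.004])]
```

```bash
cat >> m0.py <<'E'
print('-----')
A=np.zeros(Z.shape,bool); A[132:170,298:330]=1
m=A&(Z>.114)&(Z<.128); show('box',m); print(cv2.minAreaRect(C[m][:,:2].astype(np.float32)))
m=A&(Z>.128); show('bat',m); P=C[m]; print(P[np.argsort(-P[:,2])[:6]].round(4))
A=np.zeros(Z.shape,bool); A[165:285,320:430]=1
for a,b in [(.010,.022),(.024,.030),(.03,.036),(.036,.046),(.06,.082),(.082,.1)]:
    m=A&(Z>a)&(Z<b); show(f'reach {a}-{b}',m); print(cv2.minAreaRect(C[m][:,:2].astype(np.float32)))
m=A&(Z>.02)
o=I.copy(); 
for (a,b,col) in [(.010,.022,(255,0,0)),(.024,.030,(0,255,0)),(.03,.036,(0,0,255)),(.036,.046,(255,255,0)),(.06,.1,(255,0,255))]:
    o[A&(Z>a)&(Z<b)]=col
cv2.imwrite('pics/t3.png',cv2.resize(o[165:285,320:430],None,fx=5,fy=5,interpolation=cv2.INTER_NEAREST))
E
python3 m0.py | sed -n '/-----/,$p'; ls -la; python3 -m crank --help | head
```

```text
-----
box 392 px 313.3 150.8 mean [ 0.6498 -0.1523  0.1206] min [ 0.6205 -0.1793  0.1141] max [ 0.6801 -0.1277  0.1278]
((0.6505917310714722, -0.1534280627965927), (0.050446104258298874, 0.05887993052601814), 87.39289093017578)
bat 33 px 317.5 147.5 mean [ 0.6146 -0.1361  0.2775] min [ 0.4143 -0.1702  0.1286] max [0.6549 0.0052 1.0219]
[[ 0.4143  0.0052  1.0219]
 [ 0.4143  0.0052  1.0219]
 [ 0.4143  0.0052  1.0219]
 [ 0.4143  0.0052  1.0219]
 [ 0.4143  0.0052  1.0219]
 [ 0.6499 -0.1634  0.1567]]
reach 0.01-0.022 386 px 365.6 240.5 mean [ 0.412  -0.3077  0.0177] min [ 0.3453 -0.4398  0.0104] max [ 0.6011 -0.1869  0.022 ]
((0.5128809213638306, -0.27582359313964844), (0.2442159354686737, 0.24802760779857635), 58.007781982421875)
reach 0.024-0.03 38 px 385.2 202.7 mean [ 0.5181 -0.3675  0.0276] min [ 0.3766 -0.4407  0.0247] max [ 0.6018 -0.1848  0.0299]
((0.5377663969993591, -0.33531731367111206), (0.26093682646751404, 0.19736379384994507), 29.86176872253418)
reach 0.03-0.036 110 px 386.3 207.3 mean [ 0.5038 -0.3673  0.0337] min [ 0.3823 -0.4406  0.0302] max [ 0.6035 -0.1837  0.036 ]
((0
[... 397 characters left out ...]
0.0718] min [ 0.3754 -0.3317  0.0602] max [ 0.6045 -0.1823  0.0819]
((0.4857665002346039, -0.24481496214866638), (0.26409250497817993, 0.052689503878355026), 38.016151428222656)
reach 0.082-0.1 295 px 371.0 236.4 mean [ 0.4225 -0.2995  0.0908] min [ 0.3759 -0.3407  0.0822] max [ 0.6173 -0.1736  0.0963]
((0.49150341749191284, -0.24580621719360352), (0.27451276779174805, 0.0567040890455246), 36.7657470703125)
total 20
drwxr-xr-x  3 agent agent 4096 Dec  5 22:40 .
drwxr-xr-x 23 root  root  4096 Dec  5 22:38 ..
-rw-r--r--  1 agent agent  882 Dec  5 22:39 h.py
-rw-r--r--  1 agent agent 1777 Dec  5 22:41 m0.py
drwxr-xr-x  2 agent agent 4096 Dec  5 22:41 picsinvalid input: not JSON, or not a number
```

View pics/t3.png

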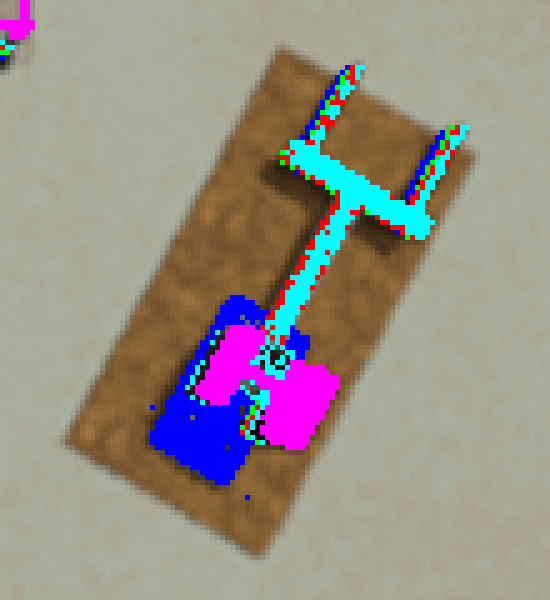

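```bash
cat >> m0.py <<'E'
print('=====')
A=np.zeros(Z.shape,bool); A[225:262,350:392]=1
m=A&(Z>.084)&(Z<.1); show('plates',m); print(cv2.minAreaRect(C[m][:,:2].astype(np.float32)))
k,l,s,c=cv2.connectedComponentsWithStats(m.astype(np.uint8),connectivity=8)
for i in range(1,k):
    if s[i,4]>8: show('pl',l==i); print(cv2.minAreaRect(C[l==i][:,:2].astype(np.float32)))
A=np.zeros(Z.shape,bool); A[176:231,372:418]=1
m=A&(Z>.033)&(Z<.05)
k,l,s,c=cv2.connectedComponentsWithStats(m.astype(np.uint8),connectivity=8)
i=1+np.argmax(s[1:,4]); m=l==i; show('head',m)
# crosshead+tube+jaws: local coordinates with yaw guess
for yaw in (-.52,-.55,-.58,-.61):
    R=np.array([[np.cos(yaw),np.sin(yaw)],[-np.sin(yaw),np.cos(yaw)]])
    q=(C[m][:,:2]-[.4,-.3])@R.T
    t=q[(q[:,0]>.03)&(q[:,0]<.11)]; print(yaw,len(t), 'tube slope',np.polyfit(t[:,0],t[:,1],1).round(3), 'ext',q.min(0).round(4),q.max(0).round(4))
E
python3 m0.py | sed -n '/=====/,$p'
```

```text
=====
plates 265 px 375.4 242.4 mean [ 0.4062 -0.3101  0.0911] min [ 0.3759 -0.3407  0.0849] max [ 0.4392 -0.2753  0.0963]
((0.40727871656417847, -0.30910539627075195), (0.05825204402208328, 0.04372965171933174), 56.675628662109375)
pl 265 px 375.4 242.4 mean [ 0.4062 -0.3101  0.0911] min [ 0.3759 -0.3407  0.0849] max [ 0.4392 -0.2753  0.0963]
((0.40727871656417847, -0.30910539627075195), (0.05825204402208328, 0.04372965171933174), 56.675628662109375)
head 397 px 389.0 205.8 mean [ 0.5073 -0.3736  0.0387] min [ 0.44   -0.4453  0.0332] max [ 0.5878 -0.324   0.0455]
-0.52 107 tube slope [-0.079 -0.001] ext [ 0.0469 -0.0563] [0.2065 0.033 ]
-0.55 106 tube slope [-0.049 -0.001] ext [ 0.0469 -0.0521] [0.206  0.0374]
-0.58 106 tube slope [-0.02  -0.001] ext [ 0.0468 -0.0479] [0.206  0.0417]
-0.61 106 tube slope [ 0.009 -0.001] ext [ 0.0468 -0.0437] [0.2071 0.0459]
```

```bash
python3 -m crank '[[-1,518,300,0,-0.29],[-1,518,300,0,-0.29],[-1,518,300,0,-0.29],[-1,518,300,0,-0.29],[-1,518,300,0,-0.29],[-1,518,300,0,-0.29],[-1,518,300,0,-0.29],[-1,518,300,0,-0.29],[-1,518,300,0,-0.29],[-1,518,300,0,-0.29],[-1,518,300,0,-0.29],[-1,518,300,0,-0.29],[-1,518,300,0,-0.29],[-1,518,300,0,-0.29],[-1,518,300,0,-0.29],[-1,518,300,0,-0.29],[-1,518,300,0,-0.29]]' 20
python3 - <<'E'
from h import *
p,d=grab_frame('wrist'); cv2.imwrite('pics/w1.png',p)
p,d=grab_frame('scene'); cv2.imwrite('pics/s2.png',cv2.resize(p[150:330,130:430],None,fx=2.6,fy=2.6))
E
```

```text
time_s: 1.85
tool_pos: [0.6474, -0.2098, 0.2413]
ee_rot: [[-0.041, -0.999, 0.0], [-0.999, 0.041, -0.0], [0.0, -0.0, -1.0]]
force: [-0.0, -0.1, -0.8]
gripper_width: 0.0004
```

View pics/w1.png

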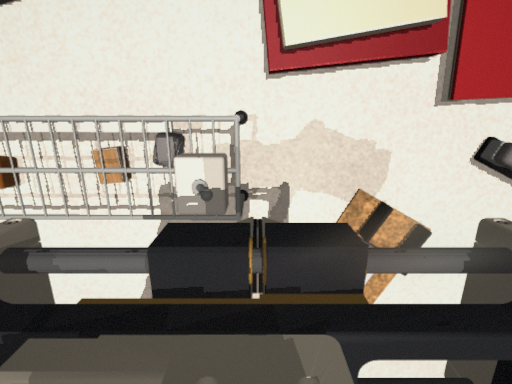

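View pics/s2.png

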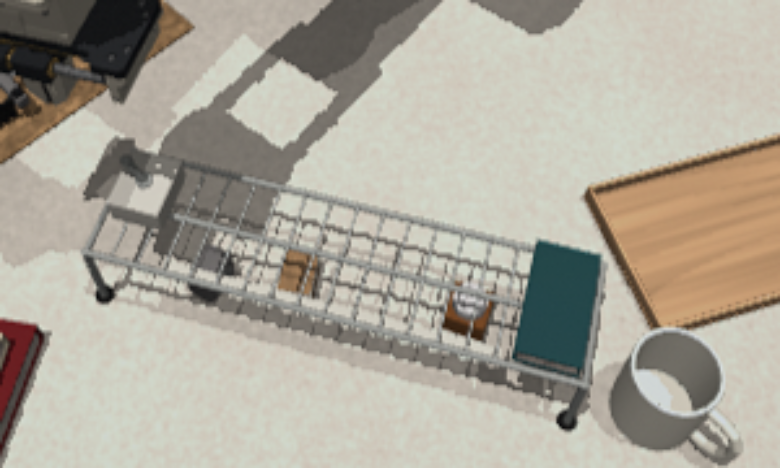

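```bash
python3 -m crank '[[-1,2,0,-50,0],[-1,4,0,-95,0],[-1,4,0,-95,0],[-1,4,0,-95,0],[-1,5,15,-95,0],[-1,5,25,-95,0],[-1,5,32,-95,0],[-1,5,38,-95,0],[-1,5,42,-95,0],[-1,5,42,-95,0],[-1,5,42,-95,0]]'
python3 - <<'E'
from h import *
p,d=grab_frame('wrist'); cv2.imwrite('pics/w2.png',p)
p,d=grab_frame('scene'); cv2.imwrite('pics/s3.png',cv2.resize(p[150:330,130:430],None,fx=2.6,fy=2.6))
E
```

```text
time_s: 3.05
tool_pos: [0.6533, -0.1665, 0.1456]
ee_rot: [[-0.039, -0.999, -0.0], [-0.999, 0.039, 0.0], [-0.0, 0.0, -1.0]]
force: [0.1, 0.2, 0.6]
gripper_width: 0.0004
```

View pics/w2.png

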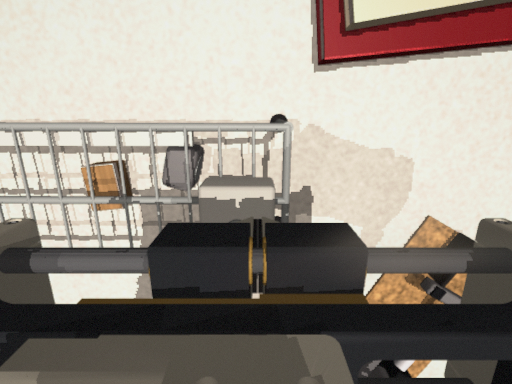

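View pics/s3.png

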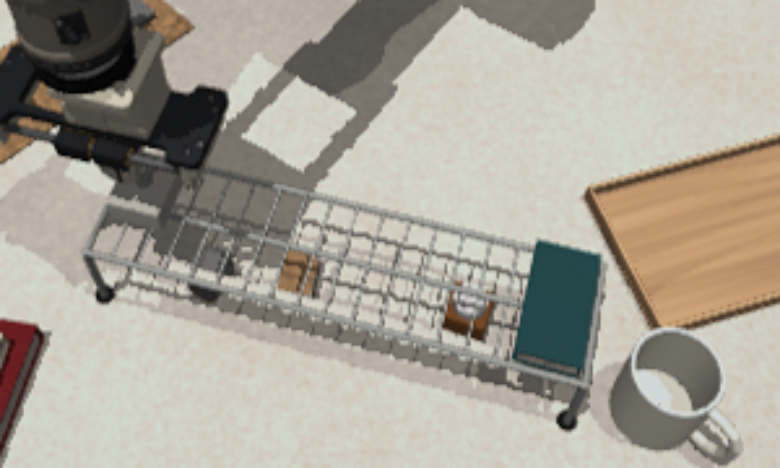

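```bash
python3 -m crank '[[-1,0,0,50,0],[-1,0,0,95,0],[-1,0,0,95,0],[1,-247,-142,95,-0.56],[1,-247,-142,95,-0.56],[1,-247,-142,95,-0.56],[1,-247,-142,95,-0.56],[1,-247,-142,95,-0.56],[1,-247,-142,95,-0.56],[1,-247,-142,95,-0.56],[1,-247,-142,95,-0.56],[1,-247,-142,95,-0.56],[1,-247,-142,95,-0.56]]'
python3 - <<'E'
from h import *
st=env.get_state()
p,d=grab_frame('wrist'); cv2.imwrite('pics/w3.png',p); np.save('pics/w3.npy',d)
cp=campose('wrist',st); print(proj(cp,[.407,-.308,.092]),cp[2])
p,d=grab_frame('scene'); cv2.imwrite('pics/s4.png',cv2.resize(p[150:330,130:430],None,fx=2.6,fy=2.6))
E
```

```text
time_s: 4.45
tool_pos: [0.4071, -0.308, 0.2405]
ee_rot: [[-0.563, -0.827, -0.0], [-0.827, 0.563, 0.0], [-0.0, 0.0, -1.0]]
force: [0.2, 0.4, 0.2]
gripper_width: 0.0761
[257.10138187 182.53369419] [ 0.46791199 -0.34967826  0.38406592]
```

View pics/w3.png

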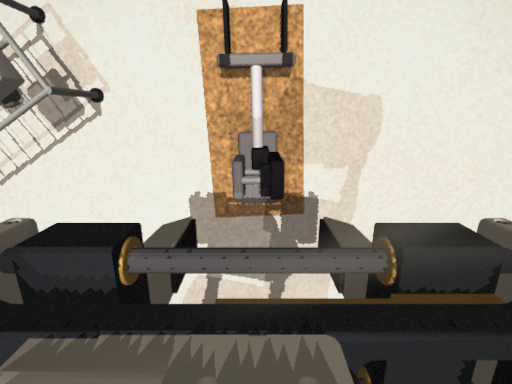

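View pics/s4.png

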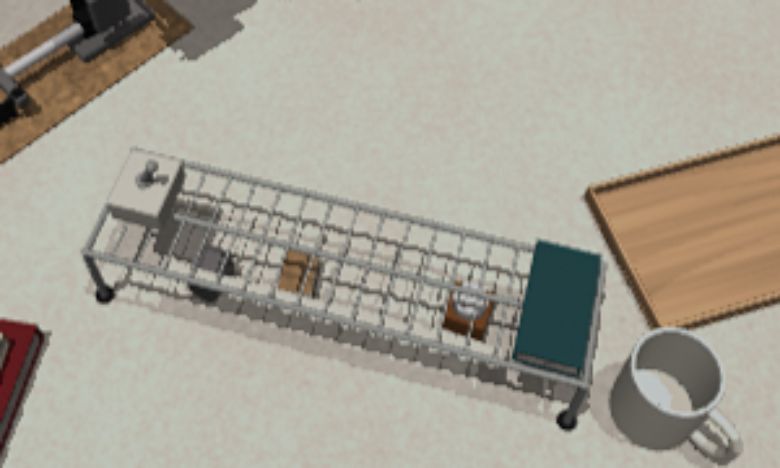

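```bash
python3 -m crank '[[1,0,0,-50,0],[1,0,0,-100,0],[1,0,0,-150,0],[1,0,0,-181,0],[1,0,0,-181,0],[1,0,0,-181,0],[0.174,0,0,-181,0],[0.174,0,0,-181,0],[0.174,0,0,-181,0],[0.174,0,0,-181,0],[0.174,0,0,-181,0],[0.174,0,0,-181,0],[0.174,0,0,-181,0],[0.174,0,0,-181,0]]' 25
python3 - <<'E'
from h import *
cp=campose('scene')
for s in (-1,1): print(s,proj(cp,[.6505+s*.0136*.045,-.1534+s*.0136,.153]))
p,d=grab_frame('scene'); cv2.imwrite('pics/s5.png',p)
cv2.imwrite('pics/s5z.png',cv2.resize(p[190:230,170:220],None,fx=12,fy=12))
p,d=grab_frame('wrist'); cv2.imwrite('pics/w5.png',p)
E
```

```text
time_s: 5.95
tool_pos: [0.4062, -0.3094, 0.0603]
ee_rot: [[-0.564, -0.826, 0.0], [-0.826, 0.564, -0.002], [0.001, -0.001, -1.0]]
force: [-3.5, -2.9, 5.6]
gripper_width: 0.054
-1 [176.98544398 210.7438295 ]
1 [188.22150143 213.54787455]
```

View pics/s5z.png

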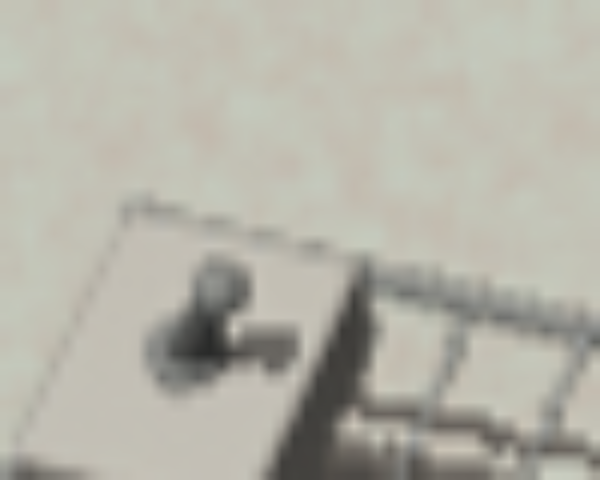

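View pics/w5.png

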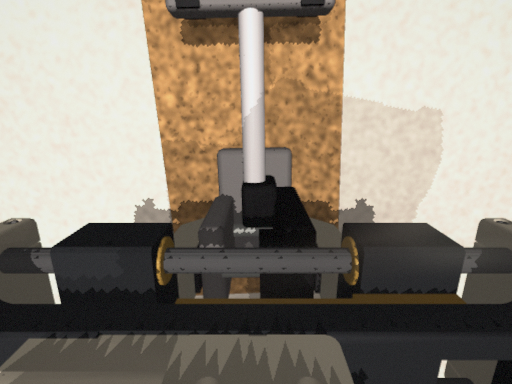

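```bash
python3 -m crank '[[0.174,0,0,15,0],[0.174,0,0,40,0],[0.174,0,0,40,0],[0.174,0,0,40,0]]'
cat > obj.py <<'E'
from h import *
import sys
tag=sys.argv[1]
for n in ('top','scene'):
    I,D=grab_frame(n); cp=campose(n); C=cloud(cp,D); h=cv2.cvtColor(I,cv2.COLOR_BGR2HSV); Z=C[...,2]
    cv2.imwrite(f'pics/{n}_{tag}.png',I)
    # riser region
    ux=np.array([.999,-.045]);uy=np.array([.045,.999]); q=C[...,:2]-[.668,.031]
    lx=q@ux; ly=q@uy
    inr=(abs(lx)<.07)&(abs(ly)<.2)
    if '--wide' in sys.argv: inr=(abs(lx)<.2)&(abs(ly)<.2)
    m=inr&(Z>.014)&(Z<.060)
    mm=cv2.dilate(m.astype(np.uint8),np.ones((3,5)))
    k,l,s,c=cv2.connectedComponentsWithStats(mm,connectivity=8)
    for i in range(1,k):
        a=m&(l==i)
        if a.sum()<25: continue
        P=C[a]; zt=np.percentile(P[:,2],95); t=P[P[:,2]>zt-.008]
        r=cv2.minAreaRect(t[:,:2].astype(np.float32))
        v,u=np.nonzero(a)
        print(n,a.sum(),'px',u.mean().round(),v.mean().round(),'zt',zt.round(3),'top rect',np.round(r[0],4),np.round(r[1],4),round(r[2],1),'hsv',np.median(h[a],0),'ext',P.min(0).round(3)[:2],P.max(0).round(3)[:2])
E
python3 obj.py a
python3 - <<'E'
import cv2
a=cv2.imread('pics/scene_a.png'); cv2.imwrite('pics/s6.png',cv2.resize(a[110:230,90:270],None,fx=4,fy=4))
E
```

```text
time_s: 6.45
tool_pos: [0.4062, -0.3083, 0.0992]
ee_rot: [[-0.564, -0.826, -0.0], [-0.826, 0.564, 0.0], [-0.0, 0.0, -1.0]]
force: [-0.2, -0.4, -3.6]
gripper_width: 0.0538
top 128 px 288.0 150.0 zt 0.043 top rect [ 0.6792 -0.0955] [0.0296 0.0398] 74.8 hsv [18.5 25.  98. ] ext [ 0.656 -0.112] [ 0.699 -0.077]
top 159 px 260.0 157.0 zt 0.031 top rect [ 0.6588 -0.0139] [0.0322 0.0418] 89.5 hsv [ 16. 132. 126.] ext [ 0.637 -0.03 ] [0.68  0.002]
top 173 px 206.0 159.0 zt 0.043 top rect [0.6578 0.1448] [0.032  0.0266] 1.8 hsv [ 17.  34. 137.] ext [0.637 0.125] [0.677 0.168]
scene 118 px 212.0 249.0 zt 0.043 top rect [ 0.6709 -0.0927] [0.0284 0.0276] 78.6 hsv [12. 11. 92.] ext [ 0.655 -0.111] [ 0.684 -0.077]
scene 205 px 244.0 254.0 zt 0.032 top rect [ 0.6598 -0.0135] [0.0429 0.0323] 1.7 hsv [ 15. 115. 125.] ext [ 0.639 -0.03 ] [0.681 0.003]
scene 239 px 310.0 269.0 zt 0.044 top rect [0.6552 0.1478] [0.0297 0.0326] 66.6 hsv [ 13.  60. 105.] ext [0.634 0.127] [0.677 0.167]
scene 35 px 208.0 261.0 zt 0.034 top rect [ 0.6974 -0.0949] [0.021  0.0045] 86.3 hsv [30.  8. 35.] ext [ 0.69  -0.114] [ 0.7   -0.084]
```

View pics/s6.png

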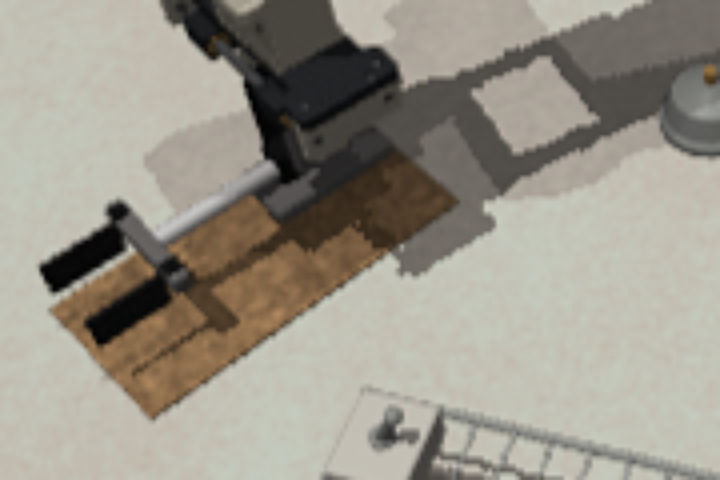

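```bash
cat > tilt.py <<'E'
from h import *
# reacher points in local frame from current tool pose
st=env.get_state(); R=np.array(st['ee_rot']); p=np.array(st['tool_pos'])
ry=-R[:2,0]; rx=np.array([ry[1],-ry[0]])
foot=p[2]+.005-.060
print('foot nominal',foot.round(4),'yaw',np.arctan2(rx[1],rx[0]).round(4),'w',st['gripper_width'])
for n in ('top','scene'):
    I,D=grab_frame(n); C=cloud(campose(n),D); q=C[...,:2]-p[:2]; lx=q@rx; ly=q@ry; lz=C[...,2]-foot
    for a,b in [(.055,.075),(.075,.095),(.095,.12),(.124,.138),(.145,.165),(.165,.19)]:
        m=(lx>a)&(lx<b)&(abs(ly)<(.012 if b<.123 else .05))&(lz>.0)&(lz<.06)
        t=lz[m]
        if m.sum()>5: 
            k=m&(lz>np.percentile(t,80)-.004); print(n,a,b,m.sum(),'top z90',np.percentile(t,90).round(4),'ly',ly[k].min().round(4),ly[k].max().round(4))
    m=(lx>.1)&(lx<.215)&(abs(ly)<.05)&(lz>.01)&(lz<.05); print(n,'maxlx',np.percentile(lx[m],99).round(4))
E
python3 tilt.py
```

```text
foot nominal 0.0434 yaw -0.5992 w 0.05405619775507074
top 0.055 0.075 11 top z90 0.0337 ly 0.0058 0.0092
top 0.075 0.095 33 top z90 0.0342 ly -0.0006 0.01
top 0.095 0.12 48 top z90 0.0335 ly -0.0031 0.0101
top 0.124 0.138 184 top z90 0.036 ly -0.0356 0.0483
top 0.145 0.165 63 top z90 0.0319 ly -0.0293 0.0364
top 0.165 0.19 77 top z90 0.0319 ly -0.0286 0.0371
top maxlx 0.1946
scene 0.055 0.075 34 top z90 0.0347 ly -0.0067 0.0093
scene 0.075 0.095 39 top z90 0.0346 ly -0.0028 0.0106
scene 0.095 0.12 50 top z90 0.0352 ly -0.0045 0.0106
scene 0.124 0.138 160 top z90 0.0376 ly -0.042 0.048
scene 0.145 0.165 129 top z90 0.0332 ly -0.0303 0.0368
scene 0.165 0.19 162 top z90 0.0319 ly -0.0302 0.037
scene maxlx 0.1938
```

```bash
python3 - <<'E'
from h import *
I=cv2.imread('pics/top0.png');D=np.load('pics/top0.npy');C=cloud(campose('top'),D)
A=np.zeros(D.shape,bool);A[280:318,255:300]=1
m=A&(C[...,2]>.008)&(C[...,2]<.2); P=C[m];print(np.percentile(P,[2,50,98],axis=0).round(3))
E
python3 -m crank '[[0.174,-25,0,0,0],[0.174,-25,30,0,0.15],[0.174,-20,80,0,0.3],[0.174,-20,130,0,0.45],[0.174,-16,180,0,0.599],[0.174,-16,230,0,0.599],[0.174,-16,292,0,0.599],[0.174,-16,292,-40,0.599],[0.174,-16,292,-40,0.599],[0.174,-16,292,-40,0.599]]'; python3 tilt.py
```

```text
[[ 0.222 -0.086  0.009]
 [ 0.259 -0.05   0.034]
 [ 0.291 -0.017  0.052]]
time_s: 7.65
tool_pos: [0.3897, -0.0162, 0.0591]
ee_rot: [[0.001, -1.0, -0.003], [-1.0, -0.001, 0.0], [-0.0, 0.003, -1.0]]
force: [-0.3, 0.4, -3.0]
gripper_width: 0.0539
foot nominal 0.0041 yaw 0.0011 w 0.053868445380596
top 0.055 0.075 29 top z90 0.0356 ly -0.0057 0.0057
top 0.075 0.095 32 top z90 0.035 ly -0.0035 0.0079
top 0.095 0.12 46 top z90 0.0352 ly -0.0041 0.0075
top 0.124 0.138 139 top z90 0.0378 ly -0.0414 0.0436
top 0.145 0.165 34 top z90 0.0343 ly -0.0308 0.0322
top 0.165 0.19 39 top z90 0.0342 ly -0.0315 0.0317
top maxlx 0.195
scene 0.055 0.075 34 top z90 0.0376 ly -0.0054 0.0072
scene 0.075 0.095 31 top z90 0.0372 ly -0.0056 0.0062
scene 0.095 0.12 41 top z90 0.037 ly -0.0058 0.0063
scene 0.124 0.138 198 top z90 0.0396 ly -0.0438 0.0441
scene 0.145 0.165 60 top z90 0.036 ly -0.032 0.0328
scene 0.165 0.19 52 top z90 0.0357 ly -0.0323 0.0328
scene maxlx 0.1962
```

```bash
python3 -m crank '[[0.174,30,0,0,0],[0.174,60,0,0,0],[0.174,85,0,0,0],[0.174,100,0,0,0],[0.174,100,0,0,0],[-1,100,0,0,0],[-1,100,0,0,0],[-1,100,0,0,0],[-1,100,0,0,0],[-1,100,0,0,0],[-1,100,0,0,0],[-1,100,0,0,0]]' 25
python3 - <<'E'
from h import *
p,d=grab_frame('scene'); cv2.imwrite('pics/s7.png',cv2.resize(p[130:330,130:380],None,fx=3,fy=3))
p,d=grab_frame('wrist'); cv2.imwrite('pics/w7.png',p)
E
```

```text
time_s: 8.95
tool_pos: [0.4903, -0.0165, 0.0597]
ee_rot: [[-0.0, -1.0, -0.0], [-1.0, 0.0, -0.0], [0.0, 0.0, -1.0]]
force: [-0.7, -0.8, -3.0]
gripper_width: 0.0436
```

View pics/s7.png

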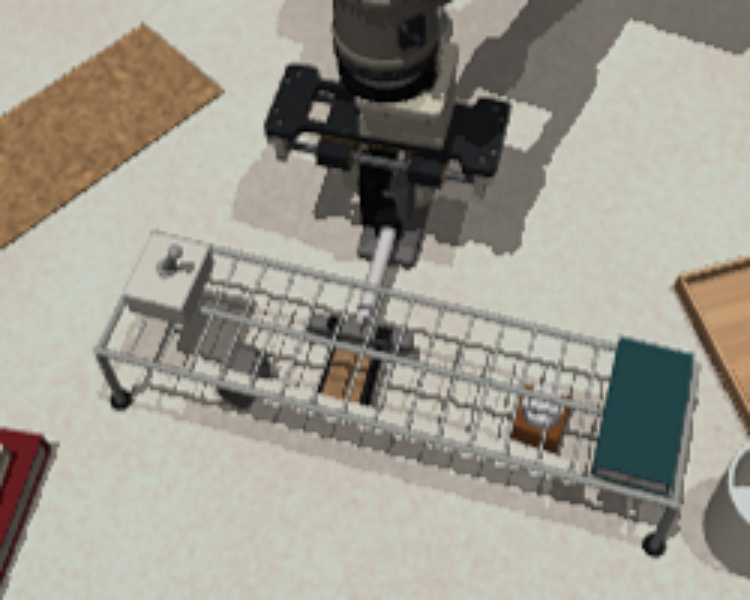

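View pics/w7.png

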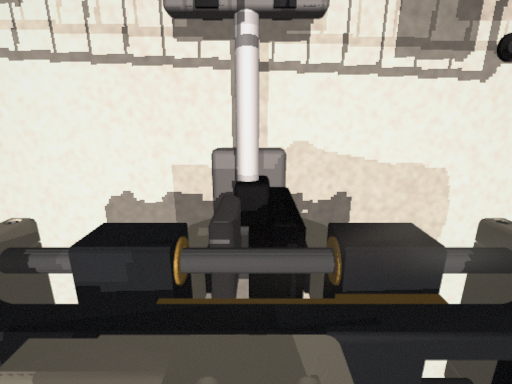

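```bash
python3 -m crank '[[-1,0,0,8,0],[-1,0,0,15,0],[-1,0,0,15,0],[-1,-20,0,15,0],[-1,-50,0,15,0],[-1,-80,0,15,0],[-1,-105,0,15,0],[-1,-105,0,15,0],[-1,-105,0,50,0],[-1,-105,0,50,0]]'
python3 - <<'E'
from h import *
p,d=grab_frame('scene'); cv2.imwrite('pics/s8.png',cv2.resize(p[130:330,130:380],None,fx=3,fy=3))
E
```

```text
time_s: 10.05
tool_pos: [0.3883, -0.0173, 0.1127]
ee_rot: [[-0.0, -1.0, 0.008], [-1.0, 0.0, -0.002], [0.002, -0.008, -1.0]]
force: [0.8, -0.2, -4.4]
gripper_width: 0.0437
```

View pics/s8.png

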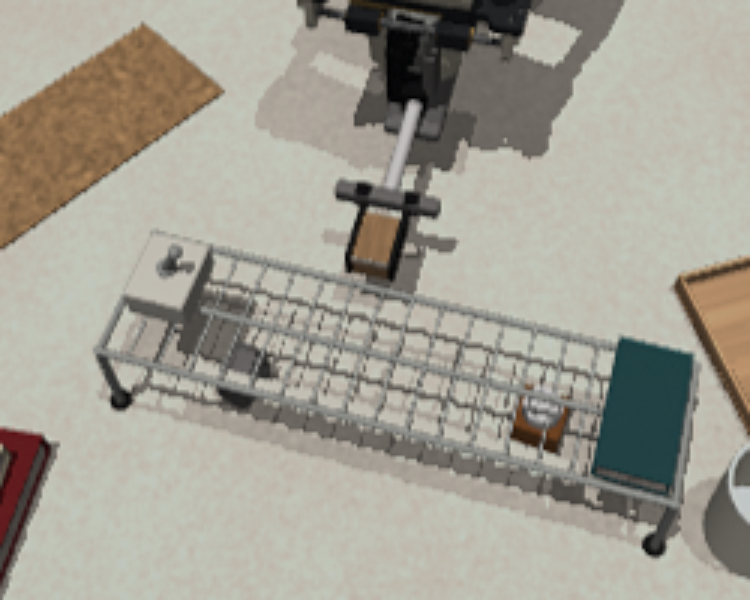

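```bash
python3 -m crank '[[-1,-15,50,0,0.14],[-1,-25,100,0,0.28],[-1,-35,150,0,0.42],[-1,-40,200,0,0.53],[-1,-48,250,0,0.53],[-1,-55,300,0,0.53],[-1,-60,350,0,0.53],[-1,-65,378,0,0.53],[-1,-65,378,0,0.53],[-1,-65,378,-25,0.53],[-1,-65,378,-25,0.53]]'
cat > tr.py <<'E'
from h import *
import sys
for n in ('top','scene'):
    p,d=grab_frame(n)
    c=p[150:290,40:270] if n=='top' else p[130:300,280:500]
    cv2.imwrite(f'pics/{n}_{sys.argv[1]}.png',cv2.resize(c,None,fx=3.4,fy=3.4))
E
python3 tr.py b
```

```text
time_s: 11.2
tool_pos: [0.3184, 0.3599, 0.0816]
ee_rot: [[0.506, -0.863, -0.005], [-0.863, -0.506, -0.005], [0.001, 0.007, -1.0]]
force: [-1.7, -0.3, -3.5]
gripper_width: 0.0438
```

View pics/top_b.png

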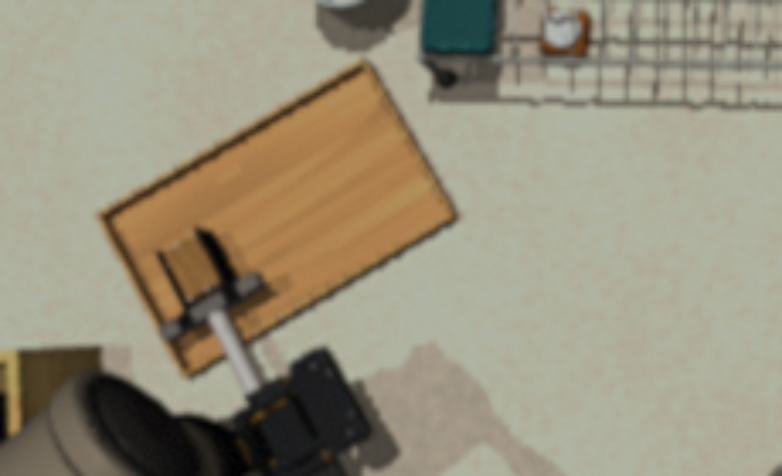

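View pics/scene_b.png

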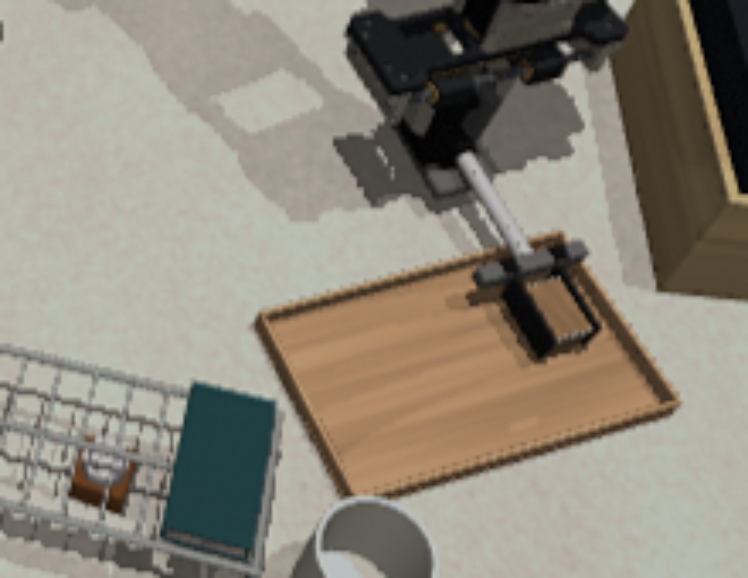

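```bash
python3 -m crank '[[-1,6,-10,0,0],[-1,6,-10,-10,0],[-1,6,-10,-19,0],[-1,6,-10,-19,0],[-1,6,-10,-19,0],[-1,6,-10,-19,0]]'; python3 -c "
from h import *
p,d=grab_frame('scene'); cv2.imwrite('pics/s9.png',cv2.resize(p[170:270,390:500],None,fx=6,fy=6))"
```

```text
time_s: 11.9
tool_pos: [0.3262, 0.3514, 0.0657]
ee_rot: [[0.505, -0.863, -0.0], [-0.863, -0.505, -0.0], [0.0, 0.0, -1.0]]
force: [-0.0, 0.0, -3.5]
gripper_width: 0.0439
```

View pics/s9.png

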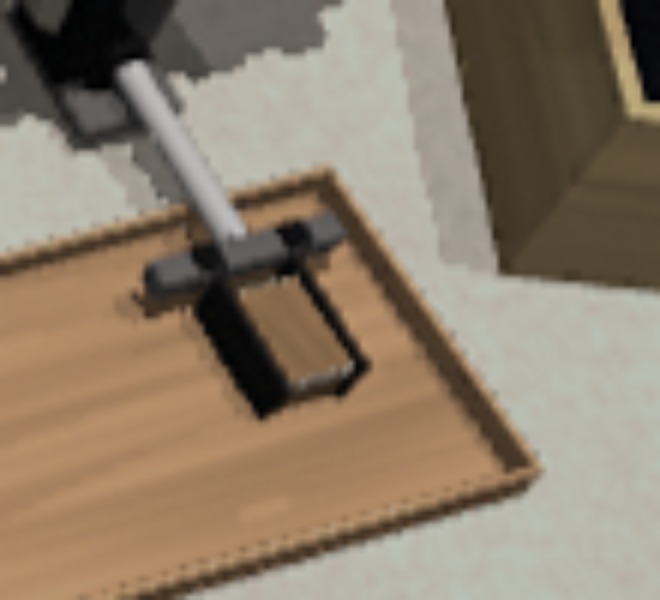

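```bash
python3 -m crank '[[-1,0,0,-2,0],[-1,0,0,-2,0],[-0.02,0,0,-2,0],[-0.02,0,0,-2,0],[0.08,0,0,-2,0],[0.174,0,0,-2,0],[0.174,0,0,-2,0],[0.174,0,0,-2,0],[0.174,0,0,-2,0],[0.174,0,0,10,0],[0.174,0,0,35,0],[0.174,0,0,50,0],[0.174,0,0,50,0]]'; python3 tr.py c; python3 obj.py c
```

```text
time_s: 13.25
tool_pos: [0.3272, 0.3522, 0.1174]
ee_rot: [[0.505, -0.863, 0.003], [-0.863, -0.505, 0.002], [-0.0, -0.004, -1.0]]
force: [1.3, 0.3, -2.7]
gripper_width: 0.0538
top 125 px 288.0 150.0 zt 0.043 top rect [ 0.6779 -0.0949] [0.029  0.0407] 78.9 hsv [18. 25. 92.] ext [ 0.656 -0.112] [ 0.7   -0.077]
top 173 px 206.0 159.0 zt 0.044 top rect [0.6585 0.1448] [0.0303 0.0264] 1.1 hsv [ 17.  34. 127.] ext [0.637 0.125] [0.677 0.169]
scene 118 px 212.0 250.0 zt 0.043 top rect [ 0.6712 -0.0937] [0.0283 0.03  ] 66.4 hsv [12. 11. 88.] ext [ 0.655 -0.111] [ 0.683 -0.076]
scene 235 px 310.0 269.0 zt 0.044 top rect [0.6552 0.148 ] [0.0293 0.0311] 64.1 hsv [ 13.  46. 100.] ext [0.635 0.127] [0.677 0.168]
scene 36 px 208.0 261.0 zt 0.034 top rect [ 0.6977 -0.0934] [0.0048 0.0171] 6.1 hsv [17.5  8.  33. ] ext [ 0.69  -0.114] [ 0.699 -0.084]
```

View pics/scene_c.png

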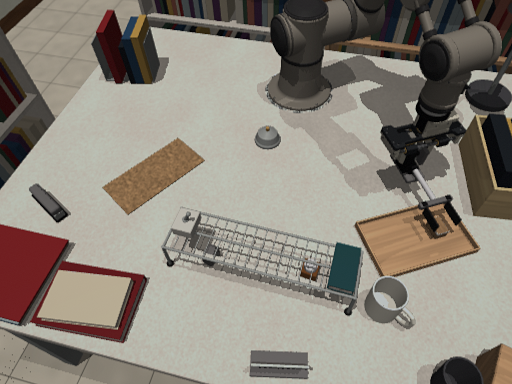

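```bash
python3 -c "
import cv2
p=cv2.imread('pics/scene_c.png'); q=cv2.imread('pics/top_c.png')
import numpy as np
a=cv2.resize(p[170:270,370:480],(396,360)); b=cv2.resize(q[160:260,65:175],(396,360)); cv2.imwrite('pics/c2.png',np.hstack([a,b]))"
```

```text
(no output)
```

View pics/c2.png

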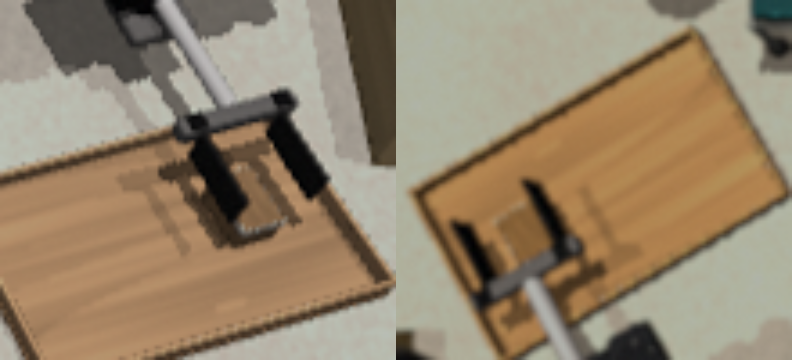

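```bash
python3 -m crank '[[0.174,10,-50,0,-0.14],[0.174,25,-100,0,-0.28],[0.174,40,-150,0,-0.42],[0.174,55,-208,0,-0.53],[0.174,61,-208,0,-0.53],[0.174,61,-208,-45,-0.53],[0.174,61,-208,-56,-0.53],[0.174,61,-208,-56,-0.53],[0.174,61,-208,-56,-0.53]]'; python3 tilt.py; python3 obj.py d
```

```text
time_s: 14.35
tool_pos: [0.3871, 0.1435, 0.0595]
ee_rot: [[-0.0, -1.0, -0.001], [-1.0, 0.0, -0.0], [0.0, 0.001, -1.0]]
force: [0.1, 0.3, -2.1]
gripper_width: 0.0543
foot nominal 0.0045 yaw -0.0002 w 0.05430290384845789
top 0.055 0.075 10 top z90 0.0354 ly -0.0049 0.0062
top 0.075 0.095 35 top z90 0.0359 ly -0.0053 0.0062
top 0.095 0.12 46 top z90 0.0358 ly -0.0053 0.0063
top 0.124 0.138 127 top z90 0.0387 ly -0.0426 0.0426
top 0.145 0.165 46 top z90 0.0355 ly -0.0311 0.0316
top 0.165 0.19 55 top z90 0.0348 ly -0.0312 0.032
top maxlx 0.1985
scene 0.055 0.075 36 top z90 0.0374 ly -0.0047 0.007
scene 0.075 0.095 35 top z90 0.0375 ly -0.0043 0.0068
scene 0.095 0.12 44 top z90 0.0373 ly -0.0051 0.0075
scene 0.124 0.138 156 top z90 0.0404 ly -0.0434 0.0454
scene 0.145 0.165 38 top z90 0.0368 ly -0.0313 0.0332
scene 0.165 0.19 48 top z90 0.0379 ly -0.0316 0.0331
scene maxlx 0.1977
top 124 px 288.0 150.0 zt 0.043 top rect [ 0.6791 -0.0955] [0.0289 0.0398] 76.3 hsv [18.  25.  93.5] ext [ 0.657 -0.112] [ 0.7   -0.077]
top 172 px 206.0 159.0 zt 0.043 top rect [0.6579 0.145 ] [0.0327 0.0263] 2.7 hsv [ 16.5  36.  130. ] ext [0.637 0.125] [0.677 0.168]
scene 117 px 212.0 249.0 zt 0.043 top rect [ 0.6713 -0.0927] [0.0292 0.0272] 72.5 hsv [10. 11. 91.] ext [ 0.655 -0.11 ] [ 0.683 -0.077]
scene 236 px 310.0 269.0 zt 0.044 top rect [0.6561 0.1477] [0.0298 0.0314] 67.7 hsv [ 13.  63. 103.] ext [0.634 0.127] [0.678 0.168]
scene 34 px 208.0 261.0 zt 0.033 top rect [ 0.6972 -0.0958] [0.0185 0.0028] 84.8 hsv [30.  8. 35.] ext [ 0.692 -0.113] [ 0.699 -0.085]
```

```bash
python3 -m crank '[[0.174,20,2,0,0],[0.174,45,2,0,0],[0.174,65,2,0,0],[0.174,80,2,0,0],[0.174,92,2,0,0],[0.174,99,2,0,0],[0.174,99,2,0,0],[-1,99,2,0,0],[-1,99,2,0,0],[-1,99,2,0,0],[-1,99,2,0,0],[-1,99,2,0,0],[-1,99,2,0,0]]' 25
python3 - <<'E'
from h import *
p,d=grab_frame('scene'); q,d=grab_frame('top'); cv2.imwrite('pics/j1.png',np.hstack([cv2.resize(p[220:320,260:370],(396,360)),cv2.resize(q[110:210,155:265],(396,360))]))
E
```

```text
time_s: 15.85
tool_pos: [0.4862, 0.1454, 0.0597]
ee_rot: [[-0.0, -1.0, -0.0], [-1.0, 0.0, -0.0], [0.0, 0.0, -1.0]]
force: [-0.6, -0.2, -2.7]
gripper_width: 0.0467
```

View pics/j1.png

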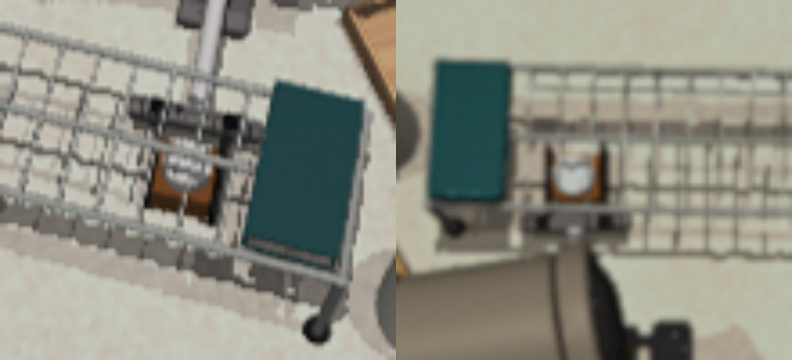

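```bash
python3 -m crank '[[-1,0,0,8,0],[-1,0,0,15,0],[-1,0,0,15,0],[-1,-20,0,15,0],[-1,-50,0,15,0],[-1,-80,0,15,0],[-1,-102,0,15,0],[-1,-102,0,50,0],[-1,-102,0,52,0],[-1,-107,40,52,0.14],[-1,-112,80,52,0.28],[-1,-118,115,52,0.42],[-1,-124,148,52,0.53],[-1,-124,148,52,0.53],[-1,-124,148,25,0.53],[-1,-124,148,12,0.53],[-1,-124,148,12,0.53]]'
python3 - <<'E'
from h import *
p,d=grab_frame('scene'); q,d=grab_frame('top'); cv2.imwrite('pics/j2.png',np.hstack([cv2.resize(p[180:280,360:470],(396,360)),cv2.resize(q[160:260,75:185],(396,360))]))
E
```

```text
time_s: 17.65
tool_pos: [0.3616, 0.2927, 0.0701]
ee_rot: [[0.505, -0.863, -0.002], [-0.863, -0.505, -0.002], [0.0, 0.003, -1.0]]
force: [0.5, -0.2, -2.7]
gripper_width: 0.0471
```

View pics/j2.png

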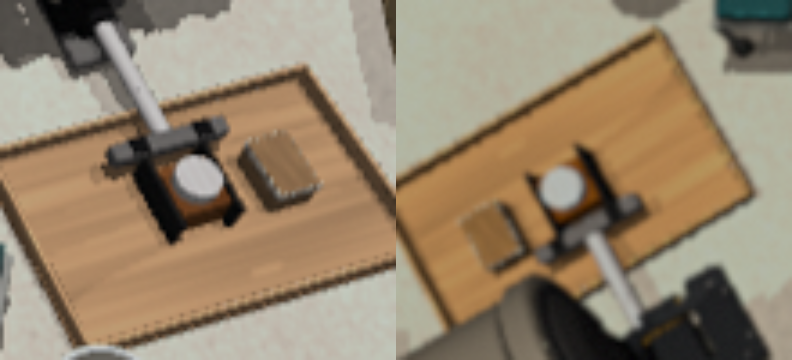

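```bash
python3 -m crank '[[-1,0,0,-3,0],[-1,0,0,-6,0],[-1,0,0,-6,0],[0.03,0,0,-6,0],[0.08,0,0,-6,0],[0.13,0,0,-6,0],[0.174,0,0,-6,0],[0.174,0,0,-6,0],[0.174,0,0,-6,0],[0.174,0,0,10,0],[0.174,0,0,35,0],[0.174,0,0,50,0],[0.174,0,0,50,0]]'; python3 obj.py e;  python3 - <<'E'
from h import *
p=cv2.imread('pics/scene_e.png'); q=cv2.imread('pics/top_e.png'); cv2.imwrite('pics/j3.png',np.hstack([cv2.resize(p[180:280,360:470],(396,360)),cv2.resize(q[160:260,75:185],(396,360))]))
E
```

```text
time_s: 19.05
tool_pos: [0.3633, 0.294, 0.1234]
ee_rot: [[0.505, -0.863, 0.003], [-0.863, -0.505, 0.002], [0.0, -0.004, -1.0]]
force: [0.9, 1.0, -2.7]
gripper_width: 0.0539
top 125 px 288.0 150.0 zt 0.042 top rect [ 0.6783 -0.0956] [0.0297 0.0404] 77.2 hsv [18. 25. 93.] ext [ 0.656 -0.112] [ 0.699 -0.077]
scene 119 px 212.0 250.0 zt 0.043 top rect [ 0.6707 -0.0933] [0.0299 0.0273] 74.7 hsv [12. 11. 91.] ext [ 0.656 -0.11 ] [ 0.683 -0.077]
scene 33 px 208.0 261.0 zt 0.032 top rect [ 0.6965 -0.0966] [0.0046 0.0224] 1.9 hsv [15.  8. 36.] ext [ 0.691 -0.113] [ 0.7   -0.084]
```

View pics/j3.png

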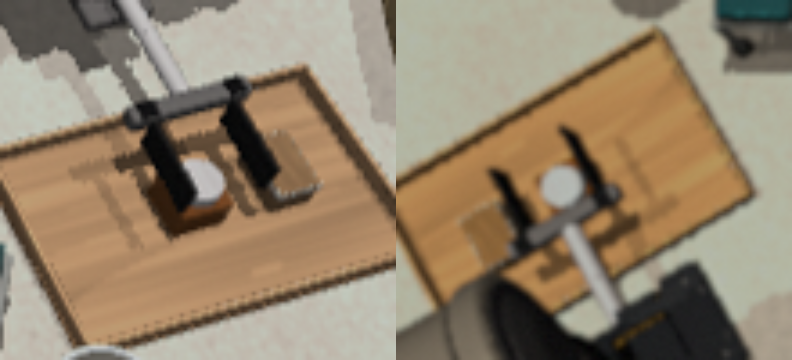

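```bash
python3 -m crank '[[0.174,5,-50,0,-0.14],[0.174,10,-100,0,-0.28],[0.174,15,-150,0,-0.42],[0.174,20,-200,0,-0.56],[0.174,25,-250,0,-0.65],[0.174,30,-300,0,-0.73],[0.174,32,-333,0,-0.73],[0.174,32,-333,0,-0.73],[0.174,32,-333,-45,-0.73],[0.174,32,-333,-62,-0.73],[0.174,32,-333,-62,-0.73],[0.174,32,-333,-62,-0.73]]'; python3 tilt.py; python3 obj.py f
```

```text
time_s: 20.35
tool_pos: [0.394, -0.039, 0.0595]
ee_rot: [[-0.198, -0.98, -0.002], [-0.98, 0.198, 0.001], [-0.0, 0.002, -1.0]]
force: [-0.1, 0.3, -2.8]
gripper_width: 0.0538
foot nominal 0.0045 yaw -0.1996 w 0.05378811734809423
top 0.055 0.075 22 top z90 0.0357 ly -0.0041 0.0066
top 0.075 0.095 34 top z90 0.0369 ly -0.0045 0.0071
top 0.095 0.12 43 top z90 0.0356 ly -0.0059 0.0075
top 0.124 0.138 130 top z90 0.0386 ly -0.0437 0.0451
top 0.145 0.165 32 top z90 0.0356 ly -0.0316 0.0333
top 0.165 0.19 40 top z90 0.0363 ly -0.0318 0.033
top maxlx 0.1957
scene 0.055 0.075 33 top z90 0.0373 ly -0.0047 0.0069
scene 0.075 0.095 34 top z90 0.0382 ly -0.0053 0.0081
scene 0.095 0.12 42 top z90 0.0383 ly -0.0047 0.0072
scene 0.124 0.138 135 top z90 0.041 ly -0.0433 0.0447
scene 0.145 0.165 74 top z90 0.0364 ly -0.0326 0.0327
scene 0.165 0.19 78 top z90 0.0373 ly -0.0326 0.0333
scene maxlx 0.1975
top 122 px 288.0 150.0 zt 0.042 top rect [ 0.6787 -0.0957] [0.0288 0.0411] 74.3 hsv [18. 26. 93.] ext [ 0.657 -0.112] [ 0.7   -0.077]
scene 117 px 212.0 249.0 zt 0.043 top rect [ 0.6709 -0.0931] [0.0284 0.0269] 74.5 hsv [10. 11. 91.] ext [ 0.655 -0.111] [ 0.684 -0.077]
scene 35 px 208.0 261.0 zt 0.034 top rect [ 0.6969 -0.0953] [0.0205 0.0048] 88.6 hsv [20.  8. 36.] ext [ 0.692 -0.112] [ 0.7   -0.084]
```

```bash
python3 -m crank '[[0.174,25,-5,0,0],[0.174,50,-10,0,0],[0.174,75,-15,0,0],[0.174,95,-19,0,0],[0.174,110,-22,0,0],[0.174,117,-24,0,0],[0.174,117,-24,0,0],[-1,117,-24,0,0],[-1,117,-24,0,0],[-1,117,-24,0,0],[-1,117,-24,0,0],[-1,117,-24,0,0],[-1,117,-24,0,0],[-1,117,-24,0,0]]' 25
python3 - <<'E'
from h import *
p,d=grab_frame('scene'); q,d=grab_frame('top'); cv2.imwrite('pics/k1.png',np.hstack([cv2.resize(p[200:300,160:270],(396,360)),cv2.resize(q[110:210,240:350],(396,360))]))
E
```

```text
time_s: 21.95
tool_pos: [0.5112, -0.0636, 0.0597]
ee_rot: [[-0.199, -0.98, -0.0], [-0.98, 0.199, -0.0], [0.0, 0.0, -1.0]]
force: [-0.8, -1.0, -3.4]
gripper_width: 0.043
```

View pics/k1.png

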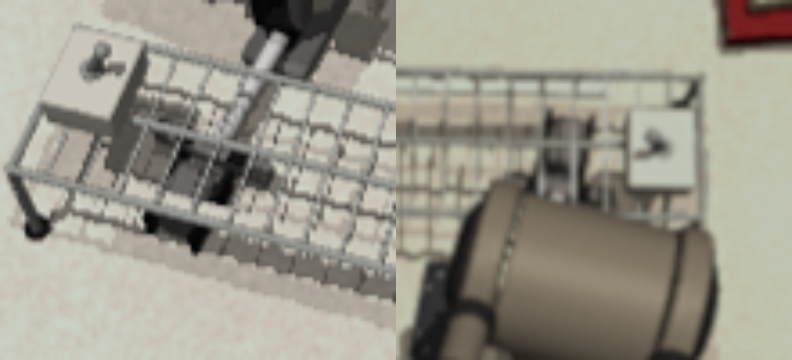

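```bash
python3 -m crank '[[-1,0,0,8,0],[-1,0,0,15,0],[-1,0,0,15,0],[-1,-20,4,15,0],[-1,-50,10,15,0],[-1,-80,16,15,0],[-1,-110,22,15,0],[-1,-127,26,40,0],[-1,-132,50,52,0.14],[-1,-132,98,52,0.28],[-1,-132,146,52,0.42],[-1,-130,194,52,0.56],[-1,-125,240,52,0.65],[-1,-118,280,52,0.73],[-1,-112,295,52,0.73],[-1,-112,295,52,0.73],[-1,-112,295,25,0.73],[-1,-112,295,12,0.73],[-1,-112,295,12,0.73]]'
python3 - <<'E'
from h import *
p,d=grab_frame('scene'); q,d=grab_frame('top'); cv2.imwrite('pics/k2.png',np.hstack([cv2.resize(p[180:280,340:450],(396,360)),cv2.resize(q[140:240,85:195],(396,360))]))
E
```

```text
time_s: 23.95
tool_pos: [0.3983, 0.2302, 0.0706]
ee_rot: [[0.505, -0.863, -0.003], [-0.863, -0.505, -0.001], [-0.0, 0.003, -1.0]]
force: [-0.9, 1.3, -3.5]
gripper_width: 0.0431
```

View pics/k2.png

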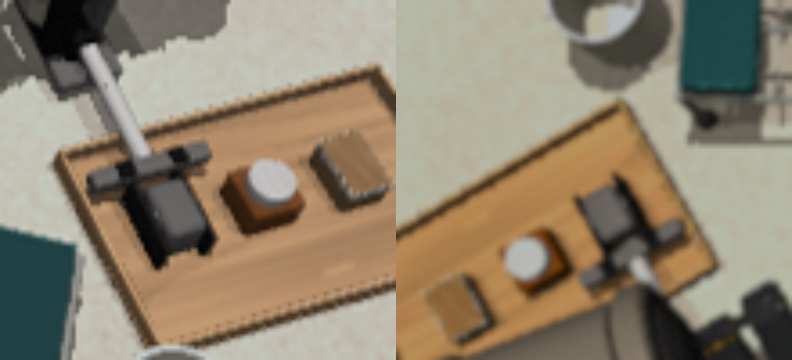

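```bash
python3 -m crank '[[-1,0,0,-3,0],[-1,0,0,-6,0],[-1,0,0,-6,0],[-0.03,0,0,-6,0],[0.03,0,0,-6,0],[0.1,0,0,-6,0],[0.174,0,0,-6,0],[0.174,0,0,-6,0],[0.174,0,0,-6,0],[0.174,0,0,10,0],[0.174,0,0,35,0],[0.174,0,0,60,0],[0.174,0,0,60,0],[0.174,0,0,60,0]]'; python3 obj.py g;  python3 - <<'E'
from h import *
p=cv2.imread('pics/scene_g.png'); q=cv2.imread('pics/top_g.png'); cv2.imwrite('pics/k3.png',np.hstack([cv2.resize(p[180:280,340:450],(396,360)),cv2.resize(q[140:240,85:195],(396,360))]))
E
```

```text
time_s: 25.45
tool_pos: [0.3991, 0.2313, 0.1314]
ee_rot: [[0.505, -0.863, 0.0], [-0.863, -0.505, -0.0], [0.0, -0.0, -1.0]]
force: [-0.2, 0.6, -3.5]
gripper_width: 0.054
```

View pics/k3.png

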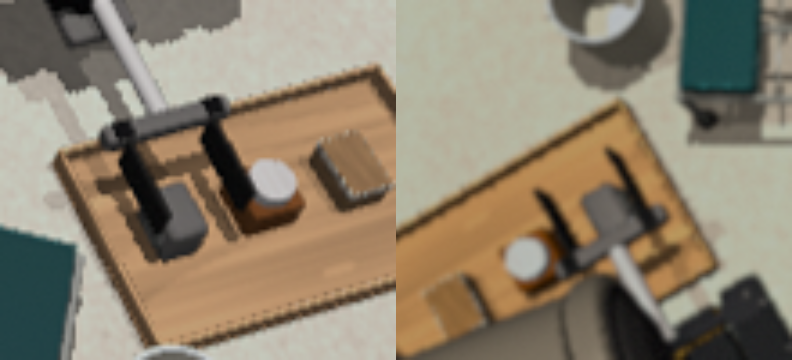

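View pics/top_g.png

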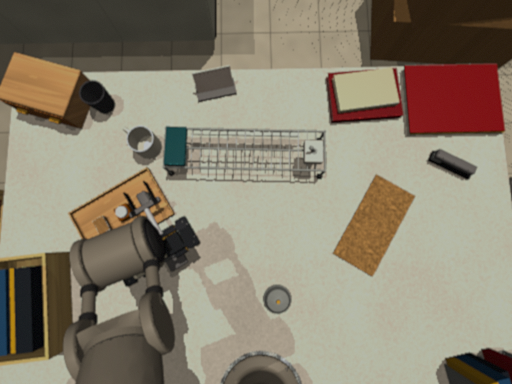

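```bash
python3 -m crank '[[0.174,-15,-49,0,-0.13],[0.174,-25,-97,0,-0.26],[0.174,-30,-146,0,-0.39],[0.174,-30,-195,0,-0.52],[0.174,-30,-244,0,-0.65],[0.174,-30,-293,0,-0.78],[0.174,-30,-342,0,-0.91],[0.174,-25,-390,0,-1.04],[0.174,-15,-438,0,-1.082],[0.174,-5,-486,0,-1.082],[0.174,0,-534,0,-1.082],[0.174,0,-534,0,-1.082],[0.174,0,-534,-40,-1.082],[0.174,0,-534,-58,-1.082],[0.174,0,-534,-58,-1.082],[0.174,0,-534,-58,-1.082]]'
python3 - <<'E'
from h import *
p,d=grab_frame('scene'); q,d=grab_frame('top'); cv2.imwrite('pics/r1.png',np.hstack([cv2.resize(p[120:230,95:216],(396,360)),cv2.resize(q[170:280,325:446],(396,360))]))
w,d=grab_frame('wrist'); cv2.imwrite('pics/r1w.png',w)
E
```

```text
time_s: 27.15
tool_pos: [0.3991, -0.3021, 0.0732]
ee_rot: [[-0.524, -0.851, -0.001], [-0.851, 0.524, 0.001], [-0.0, 0.002, -1.0]]
force: [0.2, 0.2, -2.2]
gripper_width: 0.054
```

View pics/r1.png

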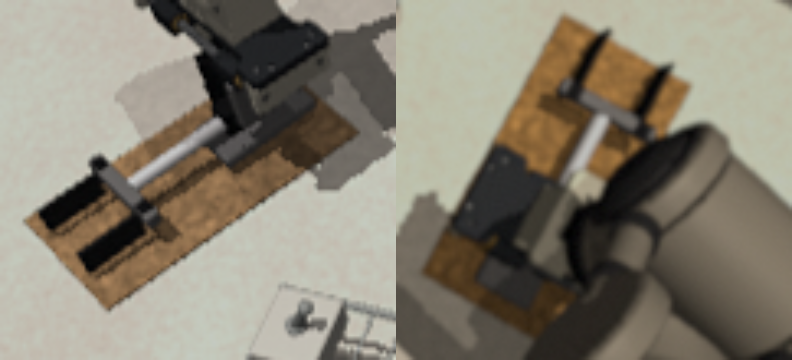

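View pics/r1w.png

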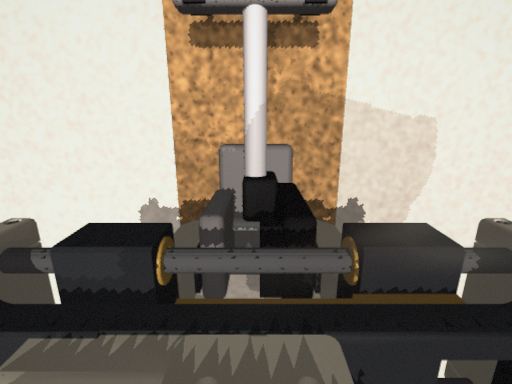

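```bash
python3 -m crank '[[0.174,0,0,-6,0],[0.174,0,0,-11,0],[0.174,0,0,-13,0],[0.174,0,0,-13,0],[0.174,0,0,-13,0],[0.22,0,0,-13,0],[0.26,0,0,-13,0],[0.5,0,0,-13,0],[1,0,0,-13,0],[1,0,0,-13,0],[1,0,0,-13,0],[1,0,0,20,0],[1,0,0,60,0],[1,0,0,110,0],[1,0,0,160,0],[1,0,0,170,0]]'
python3 - <<'E'
from h import *
p,d=grab_frame('scene'); q,d=grab_frame('top'); cv2.imwrite('pics/r2.png',np.hstack([cv2.resize(p[120:230,95:216],(396,360)),cv2.resize(q[170:280,325:446],(396,360))]))
w,d=grab_frame('wrist'); cv2.imwrite('pics/r2w.png',w)
E
```

```text
time_s: 28.9
tool_pos: [0.401, -0.3043, 0.2497]
ee_rot: [[-0.525, -0.851, 0.008], [-0.851, 0.524, -0.008], [0.003, -0.011, -1.0]]
force: [0.2, 0.2, 0.5]
gripper_width: 0.0919
```

View pics/r2.png

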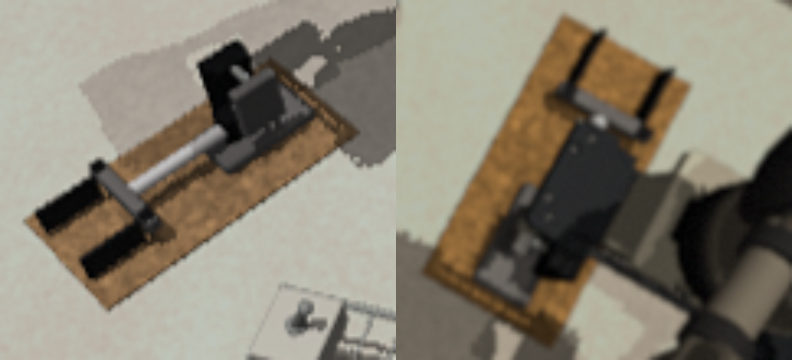

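View pics/r2w.png

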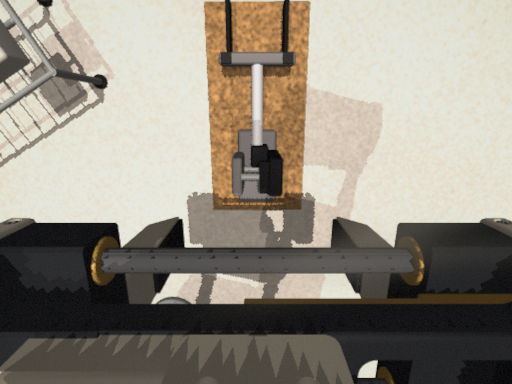

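```bash
python3 -m crank '[[-1,252,206,0,0.507],[-1,252,206,0,0.507],[-1,252,206,0,0.507],[-1,252,206,0,0.507],[-1,252,206,0,0.507],[-1,252,206,0,0.507],[-1,252,206,0,0.507],[-1,252,206,0,0.507],[-1,252,206,0,0.507],[-1,252,206,0,0.507],[-1,252,206,0,0.507],[-1,252,206,0,0.507],[-1,252,206,-50,0.507],[-1,252,206,-85,0.507],[-1,252,206,-85,0.507],[-1,252,206,-85,0.507]]' 20
python3 - <<'E'
from h import *
p,d=grab_frame('scene'); q,d=grab_frame('top'); cv2.imwrite('pics/o1.png',np.hstack([cv2.resize(p[170:280,150:271],(396,360)),cv2.resize(q[90:200,245:366],(396,360))]))
E
```

```text
time_s: 30.65
tool_pos: [0.6514, -0.0971, 0.1596]
ee_rot: [[-0.046, -0.999, 0.0], [-0.999, 0.046, -0.0], [0.0, -0.0, -1.0]]
force: [0.3, 1.0, 0.6]
gripper_width: 0.0006
```

View pics/o1.png

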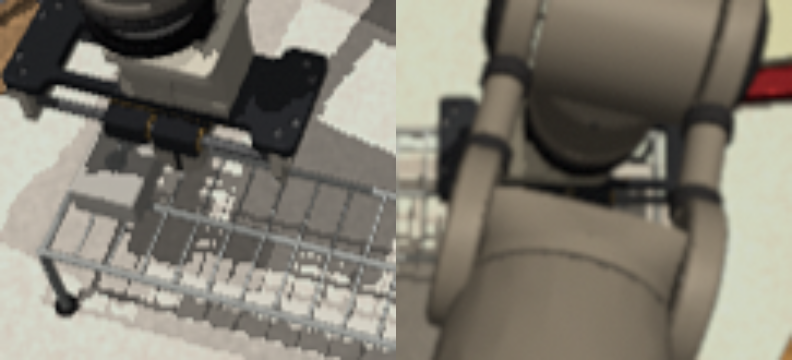

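```bash
python3 -m crank '[[-1,1,0,-8,0],[-1,1,0,-14,0],[-1,1,0,-14,0],[-1,1,-15,-14,0],[-1,0,-25,-14,0],[-1,0,-32,-14,0],[-1,0,-39,-14,0],[-1,0,-44,-14,0],[-1,0,-44,-14,0],[-1,0,-44,-14,0],[-1,0,-40,30,0],[-1,0,-40,80,0],[-1,-50,-40,100,0],[-1,-100,-40,100,0],[-1,-150,-40,100,0],[-1,-190,-20,100,0],[-1,-230,20,100,0],[-1,-230,20,100,0],[-1,-230,20,100,0]]'; python3 obj.py z
python3 - <<'E'
from h import *
p=cv2.imread('pics/scene_z.png'); q=cv2.imread('pics/top_z.png'); cv2.imwrite('pics/o2.png',np.hstack([cv2.resize(p[190:230,165:209],(396,360)),cv2.resize(q[130:170,295:339],(396,360))]))
E
```

```text
time_s: 32.65
tool_pos: [0.421, -0.0759, 0.2596]
ee_rot: [[-0.044, -0.999, 0.002], [-0.999, 0.044, -0.001], [0.001, -0.002, -1.0]]
force: [0.2, -1.2, 0.7]
gripper_width: 0.0004
```

View pics/o2.png

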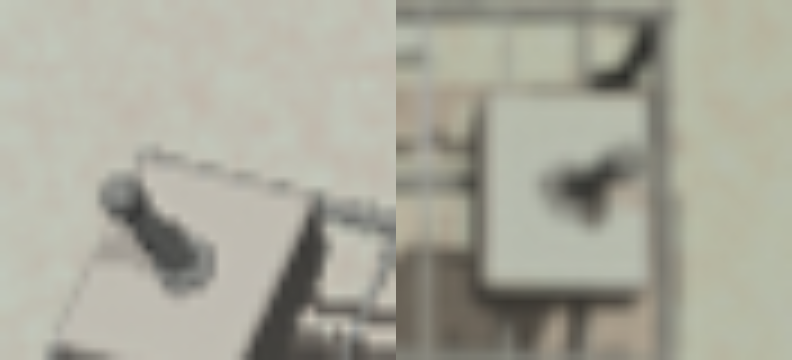

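View pics/scene_z.png

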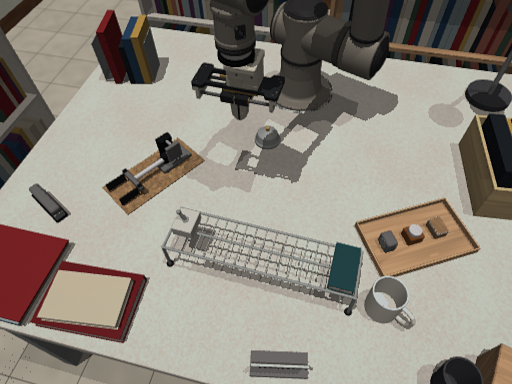

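View pics/top_z.png

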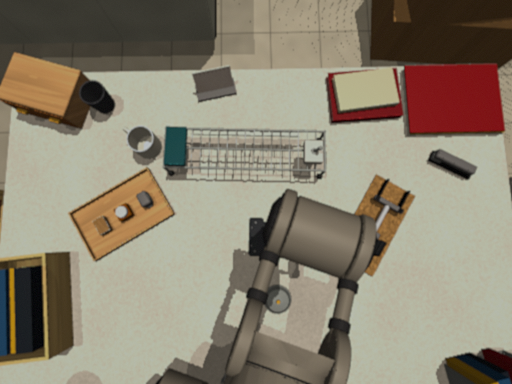

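```bash
python3 -c "
from rig import env
print(env.hand_in(), env.get_state()['time_s'])"
```

```text
the job is handed in; nothing more can be done
the job is handed in; nothing more can be done
```

The job is done and handed in. The last reading before hand-in was about 32.7 s on the robot clock.

- **Light on:** I flipped it first. The scene camera put the bat tip at pixel (188, 214), where I calculated the "on" position to be.
- **Things fetched:** Three were there: the clip box, the paste jar and the tape measure. I saw no stamp. I took each one out with the reacher's jaws (trigger squeezed at 25 N) and set it in the tray with the light still on.
- **Reacher:** I put it back on the cork mat, upright, with both grip and jaws over the mat, and backed the gripper clear. Only then did I flip the light off.

**Last checks:**
- The final pictures show all three things in the tray and no points from any object left under the riser.
- The bat leans outward again, which is off.
- The book and mug look unmoved, and the gripper is clear of everything.
- With a thing held, the gripper opening read about 1.5 mm less than the listed sizes suggest. All three held firmly through lifting and carrying.
- No check failed. I judged the reacher's final place on the mat from the pictures and did not measure it.

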